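# Tuck the pipe flashing under the lapped shingles and hold it down

### The arm

A 6-joint arm with a two-finger parallel gripper is mounted at the origin on the work surface. World frame = base frame: x ahead of the robot, y to its left, z up, the work surface at z = 0. Lengths are in m, angles in rad, forces in N, time in s.
With the tool pointing down it reaches from about 0.35 to 0.775 m from the base axis. Payload 5.5 kg.
Tool frame: the origin (TCP) lies at the very end of the fingers, on their centre line; the grasp point (between the pads) lies 19 mm behind it; z points along the fingers, y is the line along which they close (so a half turn about z gives the same grasp; the last joint's range is limited). The gripper opens to 85 mm and grips with 20 to 120 N. Pads are 22 mm wide; open, the fingers measure 114 mm over their backs; the gripper's body (76 mm by 85 mm) begins 54 mm behind the grasp point. The pads swing forward as they close: fully open they stand 13 mm farther back than shut.
Start: joints at [-0.14, 0.313, 0.046, 1.304, 0, 1.431], TCP at [0.575, -0, 0.204] pointing down, gripper open.
Joint ranges: [-2.76, 2.76], [-0.86, 1.69], [-1.03, 1.26], [-2.2, 2.34], [-1.47, 1.5], [-3.14, 3.14]. Speed limits (rad/s): [2.57, 2.57, 3.14, 3.14, 3.14, 3.14].

### API

Orientations are given as a unit quaternion [w, x, y, z].
In Python, from workcell import env, cams, ticket, spotter gives the robot as it stands.
- The arm moves only by the tool jog_arm, never from a script. Its argument "increments" is a list that holds one entry, the list of rows, each a list of 7 numbers: the shift along the tool's x, y, z in units of 0.25 m (1.0 is 0.25 m), then the turn, a rotation vector about the tool's x, y, z in units of 180 degrees (1.0 is 180 degrees), then the closure in counts, from 0 (fully open) to 255 (shut). A call has 1 to 20 rows; each row shifts and turns the commanded pose from where the row before left it, along the tool's axes as they then stand; what a row does not reach is not made up. A row lasts 1/10 s, in which the tool goes at most 50 mm and 8.59 degrees, less where a joint would pass 70% of its speed; a pose out of reach is approached as far as the arm can. A call with a number of a shift or a turn outside -1 to 1 is refused whole. A call with a gripper value outside its range is refused whole. The fingers move at their own pace and stop on an object; "force" is the grip in N (left out, the last holds). Time passes only in rows, so rows that do not move let the fingers close. It gives the time, the measured TCP pose, the force, the opening and the grip force at its end, in the units of the state.
- env.get_state(): the state, without advancing time (a new reading comes with each control period).
- cams.read_camera(name): name is "scene" or "side" or "wrist"; returns a dict with "pixels" (400x640x3 uint8, red, green, blue), "fx", "fy", "cx", "cy" (pixels), "xyz" and "attitude" of the camera in the world; the wrist camera has in their place "mount" (4x4, takes a point from camera to tool coordinates, whose origin is the TCP and whose axes are the flange's). Camera axes: x right, y down, z forward; pixel columns grow to the right and rows downward; lengths in m; the calibration is good to about 2 mm. A picture is of the moment at which its call begins: read the wrist's pose just before it. There is no depth.
- ticket.hand_in(): hands the job in; it is judged then, once.
Trained networks look in the newest picture that a camera, given by its name, has taken for a name from the list of things; names that differ only in an ending like _2 or _b are one class to them, and where a whole thing is asked for, a point or a joint stands for the part that bears it (a point fixed in the world has none). Each returns a list of dicts, best first, with "conf" (0 to 1); they miss things now and then, are a little off and sometimes report something else, mostly with a low value. They report only what shows in the picture. A call takes as long as a camera call. They do not tell look-alikes from the thing itself.
- spotter.find_in(target, camera): "uv" ([column, row] in pixels, amid what is visible of it).
- spotter.cut_out(target, camera): "region" (400x640 bool, what is visible of it) and "uv" ([column, row] in pixels, amid what is visible of it).
- spotter.landmark_of(target, camera): "uv" ([column, row] in pixels: a listed point, or the origin of a listed thing).
The state is a dict: "clock": time; "joint_pos": joint angles; "qvel": joint speeds; "tau": joint torques, N m; "tcp_pos": TCP position; "orientation": TCP orientation; "wrist_force": force on the tool from outside, world axes, zero at the start; "ft_torque": the same for the moment, N m; "finger_gap": finger opening in m; "grip_force": force on a finger pad.
Only numpy, scipy, OpenCV 4.12 (cv2) and the standard library are available. Lean on these libraries where they do the work, as an engineer would, in place of code of your own. Each camera call takes 0.05 s, during which the arm holds its last target. There are 200 camera calls.

### The job

Pick up the metal pipe flashing by its collar, lay it on the lower row of shingles of the little roof and slide its long apron up under the lapped upper row, without lifting those shingles, until the collar is centred over the pipe hole and the plate lies square with the roof. Finish while still holding it: keep it pressed flat on the lower row with a firm push of about 15 N, ready for a partner to nail it, and do not disturb the hammer, the jar or the wood offcut.

Things in the scene. Friction and masses are not known exactly. Their poses are not given: they have to be found in the camera images.
- collar (a point): on the axis of the flashing's upright tube (collar), 45 mm above the plate's underside, the height to grip. Collar: 50 mm outside diameter, open top 70 mm above the underside, on a low cone 84 mm wide that ends 16 mm up. One rigid galvanised-steel piece with the plate, 154 to 286 g, starting flat on the table. x = towards the apron's edge, z = up the collar
- flashing_base (a point): the collar's axis at the underside of the flashing's plate; axes as for collar. Comes onto pipe_hole in the end. The flat plate is 200 x 150 x 3 mm: it reaches 125 mm to +x (the apron, which is tucked), 75 mm to -x and 75 mm to either side
- apron_edge (a point): the middle of the apron's far edge, 125 mm along +x from the collar's axis, half-way through the plate; axes as for the collar
- lower_row: lower row of wooden shingles of the fixed roof mock-up: a flat face 330 mm wide. Origin = pipe_hole, 112 mm above the table. x = up-slope, y = across to the left looking up-slope, z = out of the face. Rises 14 degrees (3 in 12) along +x, away from the robot. Starts 165 mm below the hole (a starter row 8 mm lower shows beyond) and runs up under the lapped upper row
- pipe_hole (a point): the centre of the round 46 mm pipe hole, at the surface of the lower row; axes as for lower_row
- slot (a point): middle of the slot's mouth, 45 mm up-slope of the hole, 4 mm above the face. Slot: the gap 8 mm high, 112 mm deep between lower row and lapped upper row, open over the whole 330 mm width, facing down-slope. The lapped shingles are 8 mm thick (tops 16 mm above the face); a batten 16 mm thick lies on them from 169 mm up-slope of the hole on
- shingle_left (a joint): lift of the left one of the three lapped upper shingles (each 106 mm wide, side by side), rad about its nailed head, 120 mm up-slope of its lower edge: 0 = lying down, positive = lower edge lifted; springs back, about 1.6 N to start and 0.25 N per mm more at the lower edge
- shingle_middle (a joint): the same for the middle shingle, straight above the hole
- shingle_right (a joint): the same for the right shingle
- hammer: bystander: a claw hammer lying on the table to the robot's right; origin at its underside
- nail_jar: bystander: a glass jar, 64 mm wide and 85 mm high, on the table to the robot's left; origin at its underside
- offcut: bystander: a wooden offcut 90 x 60 x 45 mm on the table to the robot's left; origin at its underside
There are look-alikes about, which are no part of the job. There is more than one size of the part that bears collar; the job needs the largest.

How it is judged:
By the outcome, as a careful person would: the job done as asked, in the order asked, and still so for the second after the job is handed in, while the arm keeps its last pose, push and grip.
It also fails if it takes over 48 s, if anything falls off the work surface, if the arm or the gripper's body presses on something with over 40 N, if the wrist force passes 120 N, or if a joint passes its speed limit or range.

## Working session

There is one attempt and no reset: what is moved stays moved. The work goes in short steps, Python scripts to look and compute and a tool call to move; the robot and the scene stay as the last step left them, time stands still between calls to the robot, and variables do not carry over. Pictures are saved under pics/ and viewed, at most 10 in all, crops included, and the job is handed in when it is done.

Besides the shell and the picture viewer there is one more tool, called after "Emit:" as name([rows], argument=value, ...), one row to a line, values as JSON. jog_arm: Moves the arm, as the interface text tells. Shifts and turns lie within -1 to 1; 1 stands for 0.25 m of shift or 180 degrees of turn. Its arguments: {"type":"object","properties":{"increments":{"type":"array"},"force":{"type":"number"}},"required":["increments"]}

```bash
mkdir -p pics
cat > h.py <<'E'
import numpy as np, cv2
from scipy.spatial.transform import Rotation as R
from workcell import env, cams, ticket, spotter
def cam(n):
    s=env.get_state(); c=cams.read_camera(n)
    K=np.array([[c['fx'],0,c['cx']],[0,c['fy'],c['cy']],[0,0,1]])
    if 'mount' in c:
        T=np.eye(4); q=s['orientation']; T[:3,:3]=R.from_quat(np.roll(q,-1)).as_matrix(); T[:3,3]=s['tcp_pos']
        M=T@np.array(c['mount'])
    else:
        M=np.eye(4); a=np.array(c['attitude'],float)
        M[:3,:3]=a if a.shape==(3,3) else R.from_quat(np.roll(a,-1)).as_matrix(); M[:3,3]=c['xyz']
    return c['pixels'],K,M
def ray(uv,K,M):
    d=M[:3,:3]@np.linalg.inv(K)@np.array([uv[0],uv[1],1.]); return M[:3,3],d/np.linalg.norm(d)
def onz(uv,K,M,z):
    o,d=ray(uv,K,M); return o+d*(z-o[2])/d[2]
def proj(p,K,M):
    q=M[:3,:3].T@(np.asarray(p)-M[:3,3]); q=K@q; return q[:2]/q[2]
def tri(rs):
    A=sum(np.eye(3)-np.outer(d,d) for o,d in rs); b=sum((np.eye(3)-np.outer(d,d))@o for o,d in rs)
    return np.linalg.solve(A,b)
E
python3 - <<'E'
from h import *
np.set_printoptions(precision=4,suppress=True)
s=env.get_state(); print(s)
for n in ['scene','side','wrist']:
    px,K,M=cam(n); cv2.imwrite(f'pics/a_{n}.png',px[...,::-1]); print(n,K[0],M)
    for t,z in [('collar',.045),('flashing_base',0),('apron_edge',.0015),('pipe_hole',.112),('slot',.127),('hammer',0),('nail_jar',0),('offcut',0)]:
        for r in spotter.landmark_of(t,n)[:3]:
            print(t,round(r['conf'],2),np.round(r['uv'],1),onz(r['uv'],K,M,z))
E
```

```text
{'clock': 0.0, 'joint_pos': array([-0.1396,  0.314 ,  0.045 ,  1.3036, -0.    ,  1.4312]), 'qvel': array([ 0.0012, -0.0002,  0.0005, -0.0005, -0.0007, -0.0001]), 'tau': array([ -0.0029, -48.0629,  29.8531,   0.0195,  -0.0004,  -0.    ]), 'tcp_pos': array([0.5744, 0.0001, 0.2026]), 'orientation': array([-0.0007,  0.7071,  0.7071, -0.0006]), 'wrist_force': array([ 0.3025, -0.127 ,  0.1707]), 'ft_torque': array([ 0.0023, -0.0398, -0.09  ]), 'grip_force': 0.0, 'finger_gap': 0.08564314468772986}
scene [415.0351   0.     317.5803] [[ 0.861   0.3899 -0.3266  0.9724]
 [ 0.5086 -0.6606  0.5522 -0.7557]
 [-0.0005 -0.6416 -0.767   1.1663]
 [ 0.      0.      0.      1.    ]]
collar 0.79 [330.3 344.6] [ 0.7811 -0.3643  0.045 ]
collar 0.78 [226.8 226.8] [ 0.283  -0.1906  0.045 ]
collar 0.6 [290.6 253.2] [ 0.5254 -0.1699  0.045 ]
flashing_base 0.95 [290.1 261.3] [ 0.5232 -0.1737  0.    ]
flashing_base 0.81 [328.1 348.2] [ 0.7732 -0.3608  0.    ]
flashing_base 0.57 [229.6 233.2] [ 0.2811 -0.1848  0.    ]
apron_edge 0.9 [297.4 352.5] [ 0.705  -0.4158  0.0015]
apron_edge 0.77 [222.2 257.1] [ 0.3217 -0
[... 1203 characters left out ...]
r 0.7 [348.7 150. ] [ 0.5377 -0.5023  0.    ]
hammer 0.18 [303.3 242.3] [0.5612 0.0613 0.    ]
nail_jar 0.91 [303.8 392.9] [0.4285 0.4997 0.    ]
offcut 0.76 [253.8 371.4] [0.5492 0.4831 0.    ]
wrist [287.4019   0.     318.9788] [[ 1.     -0.0002 -0.0009  0.5751]
 [-0.0005 -0.9535 -0.3014  0.0762]
 [-0.0008  0.3014 -0.9535  0.3742]
 [ 0.      0.      0.      1.    ]]
collar 0.83 [110.6 303.9] [ 0.2912 -0.1789  0.045 ]
collar 0.78 [282.2 297.3] [ 0.5251 -0.1683  0.045 ]
collar 0.64 [285.3 279.5] [ 0.5303 -0.1406  0.045 ]
flashing_base 0.92 [281.4 278.5] [ 0.5183 -0.1685  0.    ]
flashing_base 0.73 [127.  284.7] [ 0.2847 -0.1793 -0.    ]
apron_edge 0.59 [361.  251.9] [ 0.6354 -0.1233  0.0015]
```

```bash
python3 -c "
import cv2,numpy as np
a=[cv2.imread(f'pics/a_{n}.png') for n in('scene','side','wrist')]
print([x.shape for x in a])"
```

```text
[(400, 640, 3), (400, 640, 3), (400, 640, 3)]
```

View pics/a_scene.png

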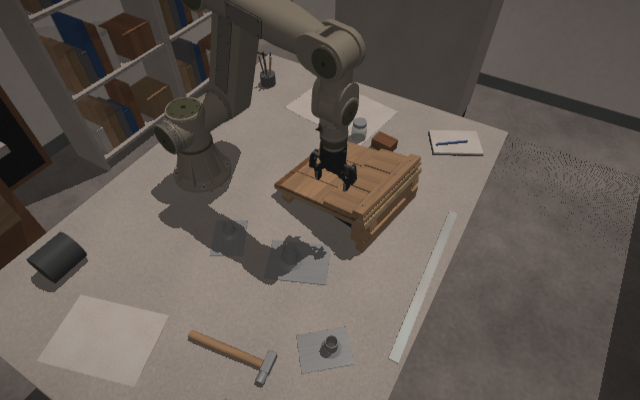

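View pics/a_side.png

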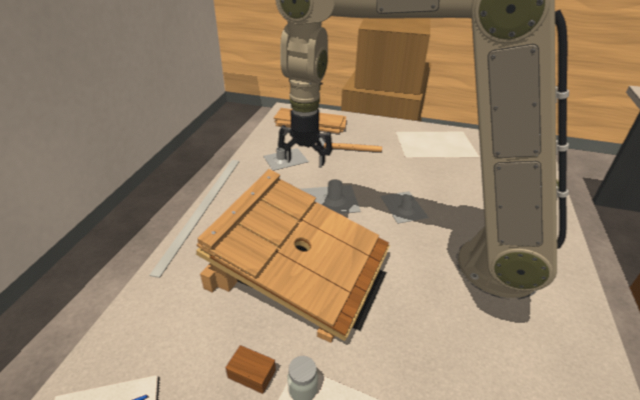

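The scene shows three flashings. The largest is the middle one, with its base near (0.52, -0.17) at scene pixel (290, 255). The roof hole is at scene (342, 172) and side (304, 245). I'll move the wrist camera over the roof first.

Emit:
jog_arm([
  [[0.1, -0.03, -0.1, 0, 0, 0, 0], [0.1, -0.03, -0.1, 0, 0, 0, 0], [0.1, -0.03, -0.1, 0, 0, 0, 0], [0.1, -0.03, -0.1, 0, 0, 0, 0], [0.1, -0.03, -0.1, 0, 0, 0, 0], [0, 0, 0, 0, 0, 0, 0], [0, 0, 0, 0, 0, 0, 0]],
])

```text
clock: 2.05
tcp_pos: [0.5379, 0.1254, 0.3289]
orientation: [0.001, 0.707, 0.708, 0.001]
wrist_force: [0.5, 0.5, -0.4]
finger_gap: 0.0857
grip_force: 0.0
```

Run:
```python
from h import *
np.set_printoptions(precision=4,suppress=True)
s=env.get_state(); print(s['tcp_pos'],s['orientation'])
for n in ['wrist','scene']:
    px,K,M=cam(n); cv2.imwrite(f'pics/b_{n}.png',px[...,::-1])
    for t,z in [('collar',.045),('flashing_base',0),('apron_edge',.0015),('pipe_hole',.112),('slot',.127)]:
        for r in spotter.landmark_of(t,n)[:2]:
            print(n,t,round(r['conf'],2),np.round(r['uv'],1),onz(r['uv'],K,M,z))
```

```text
[0.5379 0.1254 0.3289] [0.0007 0.7066 0.7076 0.0005]
wrist collar 0.74 [311.5 315.2] [ 0.5239 -0.1763  0.045 ]
wrist flashing_base 0.97 [310.9 296.3] [ 0.5217 -0.1671  0.    ]
wrist apron_edge 0.93 [370.2 277.9] [ 0.6403 -0.1229  0.0015]
wrist apron_edge 0.65 [220.  334.9] [ 0.3265 -0.2632  0.0015]
wrist pipe_hole 0.75 [312.  126.3] [0.5287 0.1776 0.112 ]
wrist pipe_hole 0.26 [310.  296.7] [ 0.5238 -0.0852  0.112 ]
wrist slot 0.62 [342.1 134.5] [0.5672 0.1684 0.127 ]
scene collar 0.59 [289.3 253.1] [ 0.5216 -0.1717  0.045 ]
scene collar 0.57 [333.5 343.3] [ 0.7869 -0.3566  0.045 ]
scene flashing_base 0.91 [231.  232.4] [ 0.2831 -0.1796  0.    ]
scene flashing_base 0.69 [325.8 345.3] [ 0.7634 -0.3568  0.    ]
scene apron_edge 0.62 [227.7 257.2] [ 0.3376 -0.266   0.0015]
scene apron_edge 0.62 [295.8 350.8] [ 0.6986 -0.4141  0.0015]
scene pipe_hole 0.71 [344.3 170.4] [0.5265 0.1848 0.112 ]
scene slot 0.79 [354.3 173.1] [0.569  0.1775 0.127 ]
```

View pics/b_wrist.png

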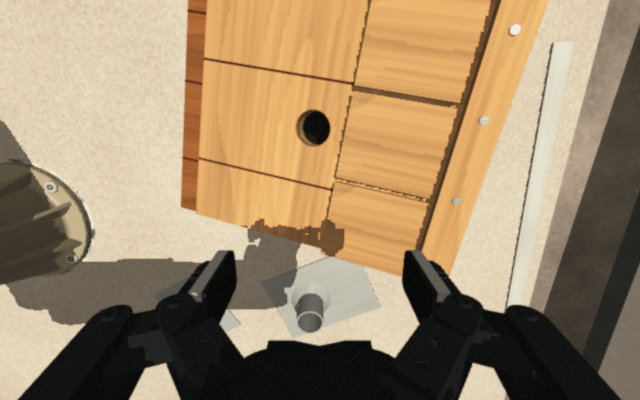

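The wrist view shows the hole at about (314, 127), the slot mouth edge running (371, 0) to (330, 240), the row's lower edge running (205, 0) to (197, 213), and the flashing at about (311, 300). I'll fit the roof pose and the flashing pose to the edges.

```bash
cat > fit.py <<'E'
from h import *
from scipy.optimize import least_squares
from scipy.ndimage import map_coordinates
def pose(p,z,tilt):
    return R.from_euler('ZY',[p[2],-tilt]).as_matrix(), np.array([p[0],p[1],z])
def edgepts(gray,a,b,w,n=40,mode='edge',show=None):
    # search along normal of segment a->b for strongest gradient (edge) or darkest (line)
    t=(b-a)/np.linalg.norm(b-a); nn=np.array([-t[1],t[0]]); offs=np.arange(-w,w+.01,.25); out=[]
    for f in np.linspace(.03,.97,n):
        c=a+f*(b-a); P=c+offs[:,None]*nn
        if (P<3).any() or (P[:,0]>636).any() or (P[:,1]>396).any(): continue
        v=map_coordinates(gray,[P[:,1],P[:,0]],order=1)
        g=np.abs(np.gradient(v)) if mode=='edge' else -v
        i=g[2:-2].argmax()+2
        if mode=='edge' and g[i]<2: continue
        out.append(P[i])
    return np.array(out),nn
def fit(px,K,M,p0,z,tilt,lines,ws=(8,5,3),fix=None):
    gray=cv2.GaussianBlur(cv2.cvtColor(px,cv2.COLOR_RGB2GRAY),(0,0),1).astype(float)
    p=np.array(p0,float)
    def seg(p,l):
        Rm,t=pose(p,z,tilt); return [proj(t+Rm@np.array(q),K,M) for q in l[:2]]
    for w in ws:
        for _ in range(3):
            D=[(l,edgepts(gray,*seg(p,l),w,mode=l[2])[0]) for l in lines]
            D=[(l,d) for l,d in D if len(d)>4]
            def res(q):
                r=[]
                for l,d in D:
                    a,b=seg(q,l); t=(b-a)/np.linalg.norm(b-a); r.append((d-a)@np.array([-t[1],t[0]]))
                return np.concatenate(r)
            p=least_squares(res,p,loss='soft_l1',f_scale=.7).x
    rr=[]
    for l,d in D:
        a,b=seg(p,l); t=(b-a)/np.linalg.norm(b-a); e=(d-a)@np.array([-t[1],t[0]]); rr.append((len(d),round(np.median(e),2),round(np.std(e),2)))
    return p,rr
T14=np.radians(14.036)
ROOF=[((-.165,-.16,0),(-.165,.16,0),'edge'),((.045,-.16,.016),(.045,.16,.016),'edge'),((-.16,-.165,0),(-.05,-.165,0),'edge')]
z0=.003
FL=[((.125,-.07,z0),(.125,.07,z0),'edge'),((-.075,-.07,z0),(-.075,.07,z0),'edge'),((-.07,.075,z0),(.12,.075,z0),'edge'),((-.07,-.075,z0),(.12,-.075,z0),'edge')]
E
python3 - <<'E'
from fit import *
np.set_printoptions(precision=4,suppress=True)
px,K,M=cam('wrist')
p,r=fit(px,K,M,[.527,.177,-.1],.112,T14,ROOF); print('roof',p,np.degrees(p[2]),r, proj([p[0],p[1],.112],K,M))
f,r2=fit(px,K,M,[.521,-.17,.35],0,0,FL); print('fl',f,np.degrees(f[2]),r2)
im=px[...,::-1].copy()
for P,z,t,L in((p,.112,T14,ROOF),(f,0,0,FL)):
    Rm,o=pose(P,z,t)
    for l in L: cv2.line(im,*[tuple(np.round(proj(o+Rm@np.array(q),K,M)).astype(int).tolist()) for q in l[:2]],(255,0,255),1)
cv2.circle(im,tuple(np.round(proj([p[0],p[1],.112],K,M)).astype(int).tolist()),2,(0,255,0),-1)
rim=pose(p,.112,T14)
for a in np.linspace(0,6.28,30): cv2.circle(im,tuple(np.round(proj(rim[1]+rim[0]@[.023*np.cos(a),.023*np.sin(a),0],K,M)).astype(int).tolist()),0,(0,255,255),-1)
cv2.imwrite('pics/c.png',cv2.resize(im[0:345,170:500],None,fx=1.7,fy=1.7,interpolation=cv2.INTER_NEAREST))
E
```

```text
roof [ 0.5276  0.1751 -0.181 ] -10.372543059982974 [(34, np.float64(0.35), np.float64(0.45)), (36, np.float64(-1.29), np.float64(1.35)), (33, np.float64(0.01), np.float64(0.55))] [311.6554 127.8848]
fl [ 0.5202 -0.1693  0.4124] 23.628297868861562 [(7, np.float64(0.33), np.float64(0.49)), (8, np.float64(-0.33), np.float64(0.47)), (24, np.float64(-0.46), np.float64(1.41)), (16, np.float64(0.87), np.float64(1.04))]
```

View pics/c.png

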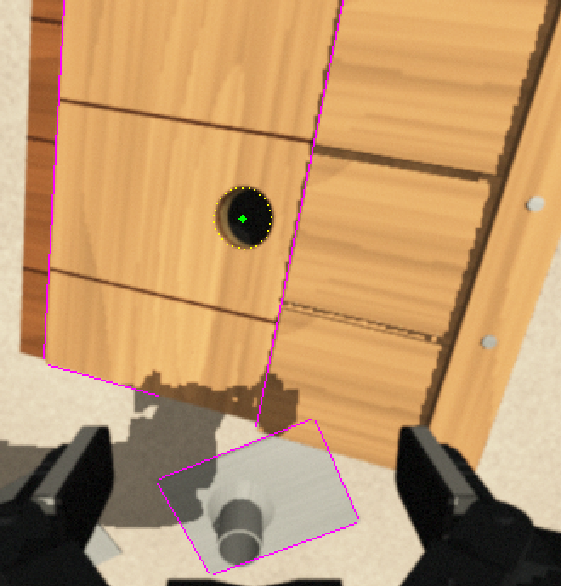

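The overlay matches the hole rim, lower edge and plate outline. The roof hole is at (0.5276, 0.1751) with yaw -10.4°, and the flashing is at (0.520, -0.169) with yaw 23.6°. Next I'll go above the collar.

Emit:
jog_arm([
  [[-0.147, -0.009, 0.085, 0, 0, 0, 0], [-0.147, -0.009, 0.085, 0, 0, 0, 0], [-0.147, -0.009, 0.085, 0, 0, 0, 0], [-0.147, -0.009, 0.085, 0, 0, 0, 0], [-0.147, -0.009, 0.085, 0, 0, 0, 0], [-0.147, -0.009, 0.085, 0, 0, 0, 0], [-0.147, -0.009, 0.085, 0, 0, 0, 0], [-0.147, -0.009, 0.085, 0, 0, 0, 0], [0, 0, 0, 0, 0, -0.0328, 0], [0, 0, 0, 0, 0, -0.0328, 0], [0, 0, 0, 0, 0, -0.0328, 0], [0, 0, 0, 0, 0, -0.0328, 0], [0, 0, 0, 0, 0, 0, 0], [0, 0, 0, 0, 0, 0, 0]],
])

```text
clock: 4.1
tcp_pos: [0.5196, -0.169, 0.1586]
orientation: [0.0, 0.548, 0.836, 0.0]
wrist_force: [-0.6, 0.8, 0.3]
finger_gap: 0.0856
grip_force: 0.0
```

Run:
```python
from fit import *
np.set_printoptions(precision=4,suppress=True)
s=env.get_state(); Rt=R.from_quat(np.roll(s['orientation'],-1)).as_matrix(); print(s['tcp_pos'],Rt)
px,K,M=cam('wrist')
f,r2=fit(px,K,M,[.5202,-.1693,.412],0,0,FL); print('fl',f,np.degrees(f[2]),r2)
im=px[...,::-1].copy(); Rm,o=pose(f,0,0)
for l in FL: cv2.line(im,*[tuple(np.round(proj(o+Rm@np.array(q),K,M)).astype(int).tolist()) for q in l[:2]],(255,0,255),1)
for a in np.linspace(0,6.28,40): cv2.circle(im,tuple(np.round(proj(o+Rm@[.025*np.cos(a),.025*np.sin(a),.07],K,M)).astype(int).tolist()),0,(0,255,255),-1)
cv2.imwrite('pics/d.png',im)
d=Rt.T@(np.array([f[0],f[1],.026])-s['tcp_pos']); print('tool delta units',d/.25)
```

```text
[ 0.5196 -0.169   0.1586] [[-0.3984  0.9172  0.0002]
 [ 0.9172  0.3984 -0.0001]
 [-0.0002  0.0002 -1.    ]]
fl [ 0.5221 -0.1743  0.4398] 25.196546620645577 [(15, np.float64(0.03), np.float64(0.68)), (16, np.float64(-0.03), np.float64(1.76))]
tool delta units [-0.0234  0.0007  0.5303]
```

View pics/d.png

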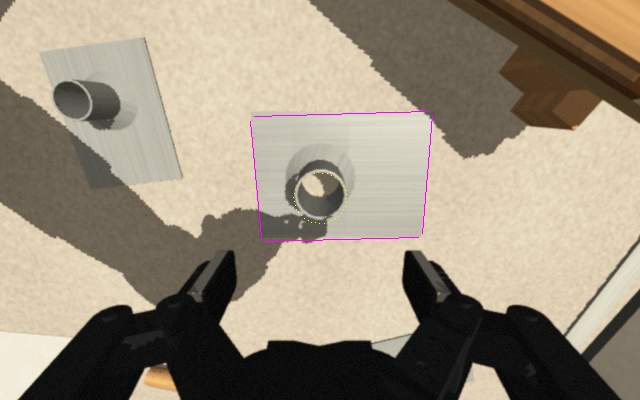

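The collar rim is at about (319, 195), and the overlay sits about 2 px right and 1 px low, with yaw a bit over-rotated. I'll refit on a colour-difference image.

Run:
```python
from fit import *
np.set_printoptions(precision=4,suppress=True)
s=env.get_state(); Rt=R.from_quat(np.roll(s['orientation'],-1)).as_matrix()
px,K,M=cam('wrist'); g=px.astype(float)
rat=np.clip((g[...,0]-g[...,2])/(g.sum(2)+10)*1500,0,255).astype(np.uint8); q=np.repeat(cv2.medianBlur(rat,5)[...,None],3,2)
f,r2=fit(q,K,M,[.5205,-.172,.42],0,0,FL); print('fl',f,np.degrees(f[2]),r2)
print('rim proj',proj([f[0],f[1],.07],K,M))
d=Rt.T@(np.array([f[0],f[1],.026])-s['tcp_pos']); print('tool delta units',d/.25)
```

```text
fl [ 0.5208 -0.1706  0.4099] 23.48569828399267 [(40, np.float64(0.05), np.float64(0.3)), (40, np.float64(0.05), np.float64(0.3)), (40, np.float64(-0.1), np.float64(0.3)), (40, np.float64(-0.14), np.float64(0.18))]
rim proj [320.1616 194.3445]
tool delta units [-0.0077  0.002   0.5303]
```

Emit:
jog_arm([
  [[-0.0077, 0.002, 0.13, 0, 0, 0, 0], [0, 0, 0.13, 0, 0, 0, 0], [0, 0, 0.12, 0, 0, 0, 0], [0, 0, 0.1, 0, 0, 0, 0], [0, 0, 0.05, 0, 0, 0, 0], [0, 0, 0, 0, 0, 0, 0], [0, 0, 0, 0, 0, 0, 255], [0, 0, 0, 0, 0, 0, 255], [0, 0, 0, 0, 0, 0, 255], [0, 0, 0, 0, 0, 0, 255], [0, 0, 0, 0, 0, 0, 255], [0, 0, 0, 0, 0, 0, 255], [0, 0, 0, 0, 0, 0, 255], [0, 0, 0, 0, 0, 0, 255]],
], force=80)

```text
clock: 5.6
tcp_pos: [0.5223, -0.1713, 0.0281]
orientation: [0.002, 0.547, 0.837, 0.0]
wrist_force: [-1.1, -0.2, 5.8]
finger_gap: 0.0465
grip_force: 82.8
```

Emit:
jog_arm([
  [[0, 0, -0.05, 0, 0, 0, 255], [0, 0, -0.12, 0, 0, 0, 255], [0, 0, -0.16, 0, 0, 0, 255], [0, 0, -0.16, 0, 0, 0, 255], [0, 0, -0.16, 0, 0, 0, 255], [0, 0, -0.05, 0, 0, 0, 255], [0, 0, 0, 0, 0, 0.0376, 255], [0, 0, 0, 0, 0, 0.0376, 255], [0, 0, 0, 0, 0, 0.0376, 255], [0, 0, 0, 0, 0, 0.0376, 255], [0, 0, 0, 0, 0, 0.0376, 255], [0, 0, 0, -0.039, 0, 0, 255], [0, 0, 0, -0.039, 0, 0, 255], [0, 0, 0, 0, 0, 0, 255], [0, 0, 0, 0, 0, 0, 255], [0, 0, 0, 0, 0, 0, 255]],
])

```text
clock: 7.2
tcp_pos: [0.5221, -0.1714, 0.2024]
orientation: [0.094, 0.762, 0.636, 0.078]
wrist_force: [-0.1, 0.2, -1.5]
finger_gap: 0.0464
grip_force: 83.4
```

```bash
cat > hand.py <<'E'
from fit import *
np.set_printoptions(precision=4,suppress=True)
s=env.get_state(); Rt=R.from_quat(np.roll(s['orientation'],-1)).as_matrix(); tp=np.array(s['tcp_pos'])
E
python3 - <<'E'
from hand import *
print(tp,s['wrist_force'],s['ft_torque'],s['finger_gap'],s['grip_force'])
# roof frame in world
Rr,pr=pose([.5276,.1751,-.181],.112,T14)
print('tool in roof axes\n',Rr.T@Rt)
px,K,M=cam('wrist'); cv2.imwrite('pics/e.png',px[...,::-1]); np.save('e.npy',px); np.savez('e.npz',K=K,M=M)
for t in('collar','flashing_base','apron_edge'):
    for r in spotter.landmark_of(t,'wrist')[:2]: print(t,r)
E
```

```text
[ 0.5221 -0.1714  0.2024] [-0.138   0.204  -1.5053] [0.0302 0.3592 0.0108] 0.04639256327061769 83.43159631825984
tool in roof axes
 [[-0.0025  1.      0.0013]
 [ 1.      0.0025 -0.0002]
 [-0.0002  0.0013 -1.    ]]
collar {'uv': [323.6, 241.9], 'conf': 0.89}
collar {'uv': [65.2, 240.9], 'conf': 0.69}
flashing_base {'uv': [80.3, 224.9], 'conf': 0.95}
apron_edge {'uv': [489.5, 215.3], 'conf': 0.87}
apron_edge {'uv': [146.0, 269.4], 'conf': 0.63}
```

View pics/e.png

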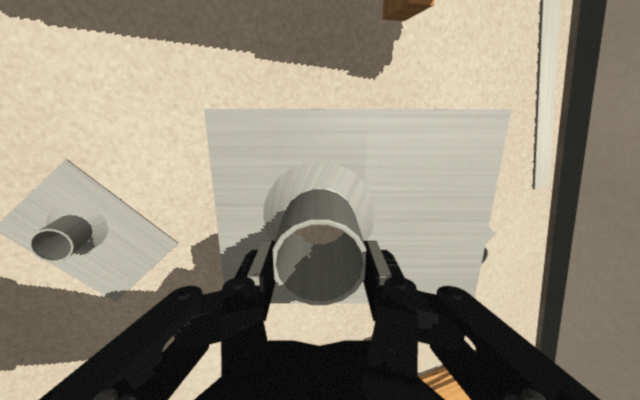

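The flashing is held with the tube between the pads. The plate corners are near (205, 109), (510, 109), (475, 303) and (222, 303). I'll fit its pose in the tool frame.

```bash
cat > inhand.py <<'E'
from hand import *
def seg(p,l,K,M):
    # flashing in tool frame: nominal x_f=+tool y, y_f=+tool x, z_f=-tool z ; p=[tx,ty,h(base below TCP),rot3 (deg)]
    N=np.array([[0,1,0],[1,0,0],[0,0,-1.]]); Rm=N@R.from_rotvec(np.radians(p[3:6])).as_matrix(); o=np.array([p[0],p[1],p[2]])
    return [proj(tp+Rt@(o+Rm@np.array(q)),K,M) for q in l[:2]]
def inhand(px,K,M,p0=(0,0,.026,0,0,0),lines=FL,ws=(10,6,4,3),rat=True,prior=(.01,.01,.006,3,.7,3)):
    g=px.astype(float)
    q=np.clip((g[...,0]-g[...,2])/(g.sum(2)+10)*1500,0,255).astype(np.uint8) if rat else cv2.cvtColor(px,cv2.COLOR_RGB2GRAY)
    gray=cv2.GaussianBlur(cv2.medianBlur(q,5),(0,0),1).astype(float); p=np.array(p0,float); c=np.array(p0,float)
    for w in ws:
        for _ in range(3):
            D=[(l,edgepts(gray,*seg(p,l,K,M),w,mode=l[2])[0]) for l in lines]; D=[(l,d) for l,d in D if len(d)>4]
            def res(x,cat=True):
                r=[]
                for l,d in D:
                    a,b=seg(x,l,K,M); t=(b-a)/np.linalg.norm(b-a); r.append((d-a)@np.array([-t[1],t[0]]))
                return np.concatenate(r+[(x-c)/np.array(prior)]) if cat else r
            p=least_squares(res,p,loss='soft_l1',f_scale=.5,x_scale=(.01,.01,.01,1,1,1)).x
    return p,[(len(e),round(np.median(e),2),round(np.std(e),2)) for e in res(p,False)]
E
python3 - <<'E'
from inhand import *
px=np.load('e.npy'); z=np.load('e.npz'); K,M=z['K'],z['M']
e=.003
L=[((.125,-.02,e),(.125,.072,e),'edge'),((-.075,-.05,e),(-.075,.072,e),'edge'),((-.072,.075,e),(.122,.075,e),'edge'),((.05,-.075,0),(.11,-.075,0),'edge')]
for LL in (L[:3],L):
    p,r=inhand(px,K,M,lines=LL); print(p,r)
    print('rim centre', seg(p,((0,0,.07),(0,0,.07)),K,M)[0])
im=px[...,::-1].copy()
for l in L: cv2.line(im,*[tuple(np.round(a).astype(int).tolist()) for a in seg(p,l,K,M)],(255,0,255),1)
for a in np.linspace(0,6.28,40): cv2.circle(im,tuple(np.round(seg(p,((.025*np.cos(a),.025*np.sin(a),.07),)*2,K,M)[0]).astype(int).tolist()),0,(0,255,255),-1)
cv2.imwrite('pics/f.png',im[90:320,180:540])
E
```

```text
[ 0.0002 -0.      0.0274 -0.0346  0.0182 -0.122 ] [(37, np.float64(-0.01), np.float64(0.55)), (40, np.float64(0.01), np.float64(0.36)), (40, np.float64(-0.04), np.float64(0.29))]
rim centre [318.5467 264.0437]
[ 0.0003  0.0038  0.0228  0.8434  5.0369 -0.1595] [(38, np.float64(0.2), np.float64(0.47)), (40, np.float64(-0.04), np.float64(0.46)), (40, np.float64(0.01), np.float64(0.29)), (8, np.float64(-1.28), np.float64(1.06))]
rim centre [338.824  270.4149]
```

View pics/f.png

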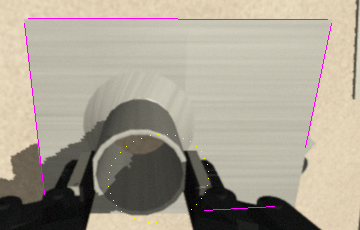

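The three-edge fit is clean: base 27.4 mm ahead of the TCP, no tilt and no yaw error. The fourth edge was a finger and I'll drop it. Next, the transfer.

```bash
cat > where.py <<'E'
from hand import *
RP=[.5276,.1751,-.181]
Rr,pr=pose(RP,.112,T14)
B=Rr.T@(tp+Rt@np.array([0.0001,0,.0276])-pr)
print('base in roof mm',B*1e3,'rot err deg',np.degrees(R.from_matrix(Rr.T@Rt@np.array([[0,1,0],[1,0,0],[0,0,-1.]])).as_rotvec()),'F roof',Rr.T@s['wrist_force'],'t',s['clock'],s['finger_gap'],s['joint_pos'])
E
python3 where.py
```

```text
base in roof mm [  77.0784 -341.534    45.5567] rot err deg [ 0.0182 -0.0392  0.1587] F roof [-0.1925  0.3789 -1.7737] t 7.4 0.04612667131551695 [-0.5108  0.0561 -0.3092  0.9727  0.0792  1.2474]
```

Emit:
jog_arm([
  [[0.137, -0.0676, 0, 0, 0, 0, 255], [0.137, -0.0676, 0, 0, 0, 0, 255], [0.137, -0.0676, 0, 0, 0, 0, 255], [0.137, -0.0676, 0, 0, 0, 0, 255], [0.137, -0.0676, 0, 0, 0, 0, 255], [0.137, -0.0676, 0, 0, 0, 0, 255], [0.137, -0.0676, 0, 0, 0, 0, 255], [0.137, -0.0676, 0, 0, 0, 0, 255], [0.137, -0.0676, 0, 0, 0, 0, 255], [0.133, -0.0676, 0, 0, 0, 0, 255], [0, 0, 0.05, 0, 0, 0, 255], [0, 0, 0, 0, 0, 0, 255], [0, 0, 0, 0, 0, 0, 255], [0, 0, 0, 0, 0, 0, 255]],
])

```text
clock: 8.8
tcp_pos: [0.4237, 0.1936, 0.1484]
orientation: [0.094, 0.762, 0.636, 0.079]
wrist_force: [0.2, -0.4, -2.0]
finger_gap: 0.0464
grip_force: 83.4
```

Run:
```python
import where
from inhand import *
Rr,pr=where.Rr,where.pr
px,K,M=cam('wrist'); cv2.imwrite('pics/g.png',px[...,::-1])
# re-fit roof from this view: mouth edge & hole visibility
p,r=fit(px,K,M,where.RP,.112,T14,[((.045,-.16,.016),(.045,.16,.016),'edge')],ws=(5,3)); print('mouth-only fit (x,yaw)',p,r)
im=px[...,::-1].copy()
e=.003
L=[((.125,-.07,e),(.125,.072,e),'edge'),((-.075,-.05,e),(-.075,.072,e),'edge'),((-.072,.075,e),(.122,.075,e),'edge')]
for l in L: cv2.line(im,*[tuple(np.round(a).astype(int).tolist()) for a in seg([.0001,0,.0276,0,0,-.1],l,K,M)],(255,0,255),1)
for l in ROOF: cv2.line(im,*[tuple(np.round(proj(pr+Rr@np.array(q),K,M)).astype(int).tolist()) for q in l[:2]],(255,255,0),1)
for a in np.linspace(0,6.28,30): cv2.circle(im,tuple(np.round(proj(pr+Rr@[.023*np.cos(a),.023*np.sin(a),0],K,M)).astype(int).tolist()),0,(0,255,0),-1)
cv2.imwrite('pics/g2.png',im)
```

```text
base in roof mm [-93.5308  -0.3733  33.3136] rot err deg [ 0.0275 -0.0299  0.0633] F roof [-0.2594 -0.3556 -2.0478] t 8.8 0.04636146794551505 [ 0.342  -0.0404 -0.54    0.8571 -0.1213  2.0796]Traceback (most recent call last):
  File "<stdin>", line 6, in <module>
  File "fit.py", line 32, in fit
    p=least_squares(res,p,loss='soft_l1',f_scale=.7).x
      ~~~~~~~~~~~~~^^^^^^^^^^^^^^^^^^^^^^^^^^^^^^^^^
    return func(*args, **kwargs)
    vector_fun = VectorFunction(
        fun_wrapped,
    ...<6 lines>...
        workers=workers
    )
    self._update_fun()
    ~~~~~~~~~~~~~~~~^^
    self.f = self.fun_wrapped(xp_copy(self.x))
             ~~~~~~~~~~~~~~~~^^^^^^^^^^^^^^^^^
    return np.atleast_1d(self.fun(x))
                         ~~~~~~~~^^^
    return self.f(x, *self.args, **self.kwargs)
           ~~~~~~^^^^^^^^^^^^^^^^^^^^^^^^^^^^^^
  File "fit.py", line 31, in res
    return np.concatenate(r)
           ~~~~~~~~~~~~~~^^^
ValueError: need at least one array to concatenate
```

Run:
```python
import where
from inhand import *
Rr,pr=where.Rr,where.pr
px,K,M=cam('wrist'); im=px[...,::-1].copy()
e=.003
L=[((.125,-.07,e),(.125,.072,e),'edge'),((-.075,-.05,e),(-.075,.072,e),'edge'),((-.072,.075,e),(.122,.075,e),'edge')]
for l in L: cv2.line(im,*[tuple(np.round(a).astype(int).tolist()) for a in seg([.0001,0,.0276,0,0,-.1],l,K,M)],(255,0,255),1)
for l in ROOF+[((.045,-.16,.008),(.045,.16,.008))]: print([proj(pr+Rr@np.array(q),K,M) for q in l[:2]]); cv2.line(im,*[tuple(np.round(proj(pr+Rr@np.array(q),K,M)).astype(int).tolist()) for q in l[:2]],(255,255,0),1)
for a in np.linspace(0,6.28,30): cv2.circle(im,tuple(np.round(proj(pr+Rr@[.023*np.cos(a),.023*np.sin(a),0],K,M)).astype(int).tolist()),0,(0,255,0),-1)
cv2.imwrite('pics/g2.png',im)
```

```text
base in roof mm [-93.4124  -0.4516  33.3846] rot err deg [ 0.0351 -0.0458  0.046 ] F roof [-0.2826 -0.4378 -1.4658] t 8.85 0.04650880136701282 [ 0.3417 -0.0407 -0.5402  0.857  -0.1212  2.0795]
[array([248.395, 350.512]), array([213.787 , -22.9881])]
[array([462.7216, 364.0179]), array([539.7746, -33.8797])]
[array([253.6542, 354.403 ]), array([361.4292, 354.4468])]
[array([458.8642, 357.1269]), array([530.8093, -28.1462])]
```

View pics/g2.png

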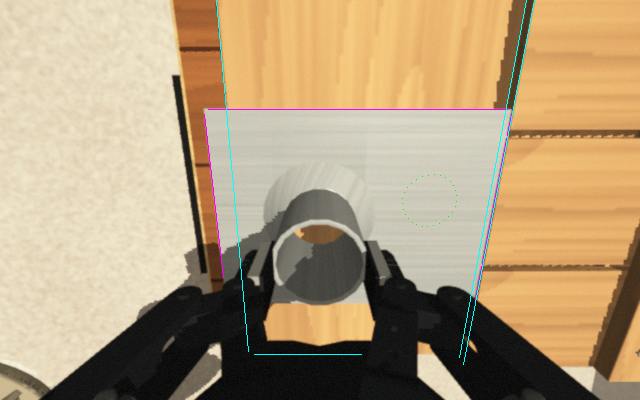

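The overlay agrees with the roof edges and the plate outline. The apron is about 13 mm short of the mouth. I'll lower gently.

Emit:
jog_arm([
  [[0.001, 0, 0.04, 0, 0, 0, 255], [0, 0, 0.04, 0, 0, 0, 255], [0, 0, 0.032, 0, 0, 0, 255], [0, 0, 0.006, 0, 0, 0, 255], [0, 0, 0.006, 0, 0, 0, 255], [0, 0, 0, 0, 0, 0, 255], [0, 0, 0, 0, 0, 0, 255]],
])

```text
clock: 9.6
tcp_pos: [0.4307, 0.1931, 0.1181]
orientation: [0.094, 0.762, 0.636, 0.079]
wrist_force: [-0.4, 0.3, -1.1]
finger_gap: 0.0462
grip_force: 83.4
```

```bash
python3 where.py
```

```text
base in roof mm [-94.1285   0.3766   2.2005] rot err deg [ 0.0505 -0.0346  0.1443] F roof [-0.6889  0.1802 -0.9769] t 9.6 0.04618387649743864 [ 0.3346 -0.0041 -0.5849  0.7749 -0.1194  2.0709]
```

Emit:
jog_arm([
  [[0, 0, 0.004, 0, 0, 0, 255], [0, 0, 0.004, 0, 0, 0, 255], [0, 0, 0, 0, 0, 0, 255], [0, 0, 0, 0, 0, 0, 255]],
])

```text
clock: 10.0
tcp_pos: [0.4312, 0.193, 0.1162]
orientation: [0.094, 0.761, 0.637, 0.079]
wrist_force: [-0.5, -0.9, 1.3]
finger_gap: 0.0465
grip_force: 83.7
```

```bash
python3 where.py
```

```text
base in roof mm [-94.1292   0.4096   0.2653] rot err deg [ 0.0576 -0.0426  0.1478] F roof [-0.0451 -1.0196  1.3311] t 10.0 0.046527639391560405 [ 0.3341 -0.0018 -0.5877  0.7696 -0.1192  2.0703]
```

Emit:
jog_arm([
  [[-0.001, 0, 0.002, 0, 0, 0, 255], [0, 0.02, 0, 0, 0, 0, 255], [0, 0.02, 0, 0, 0, 0, 255], [0, 0.02, 0, 0, 0, 0, 255], [0, 0.02, 0, 0, 0, 0, 255], [0, 0.02, 0, 0, 0, 0, 255], [0, 0.02, 0, 0, 0, 0, 255], [0, 0, 0, 0, 0, 0, 255], [0, 0, 0, 0, 0, 0, 255]],
])

```text
clock: 10.9
tcp_pos: [0.4596, 0.1878, 0.1234]
orientation: [0.094, 0.761, 0.637, 0.079]
wrist_force: [-4.6, 1.0, 6.4]
finger_gap: 0.0462
grip_force: 84.4
```

```bash
python3 where.py
python3 - <<'E'
from h import *
for n in('scene','side'):
    px,K,M=cam(n); cv2.imwrite(f'pics/h_{n}.png',px[...,::-1])
E
```

```text
base in roof mm [-64.3227   0.3782   0.2358] rot err deg [ 0.0807 -0.0274  0.1615] F roof [-3.0168  0.1177  7.338 ] t 10.9 0.046156986198714375 [ 0.3001  0.0342 -0.5318  0.7856 -0.1114  2.0366]
```

Emit:
jog_arm([
  [[0, 0.02, -0.001, 0, 0, 0, 255], [0, 0.02, 0, 0, 0, 0, 255], [0, 0.02, 0, 0, 0, 0, 255], [0, 0.02, 0, 0, 0, 0, 255], [0, 0.02, 0, 0, 0, 0, 255], [0, 0.02, 0, 0, 0, 0, 255], [0, 0.02, 0, 0, 0, 0, 255], [0, 0.02, 0, 0, 0, 0, 255], [0, 0.02, 0, 0, 0, 0, 255], [0, 0.02, 0, 0, 0, 0, 255], [0, 0.02, 0, 0, 0, 0, 255], [0, 0.02, 0, 0, 0, 0, 255], [0, 0, 0, 0, 0, 0, 255], [0, 0, 0, 0, 0, 0, 255]],
])

```text
clock: 12.4
tcp_pos: [0.5173, 0.1773, 0.138]
orientation: [0.094, 0.761, 0.636, 0.079]
wrist_force: [-3.0, 0.1, 3.8]
finger_gap: 0.0471
grip_force: 84.2
```

```bash
python3 where.py
python3 - <<'E'
from h import *
px,K,M=cam('wrist'); cv2.imwrite('pics/i.png',px[...,::-1]); np.save('i.npy',px); np.savez('i.npz',K=K,M=M)
E
```

```text
base in roof mm [-3.8317  0.4119  0.2084] rot err deg [ 0.0598 -0.0743  0.1378] F roof [-1.9635 -0.4202  4.408 ] t 12.4 0.04705620428929048 [ 0.2434  0.111  -0.4095  0.8247 -0.0996  1.9813]
```

View pics/i.png

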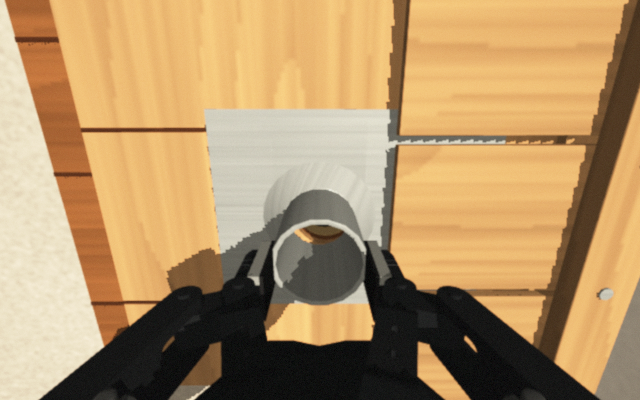

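The apron is tucked under the lapped row, with the mouth line at about (390, 200), the plate's lower edge at (207, 109) to (218, 280), and shingle gaps at rows 140 and 292. I'll check the hole offset relative to the roof in this same image.

Run:
```python
import where
from inhand import *
px=np.load('i.npy'); z=np.load('i.npz'); K,M=z['K'],z['M']; Rr,pr=where.Rr,where.pr
e=.003
p,r=inhand(px,K,M,(.0001,0,.0276,0,0,-.1),lines=[((-.075,-.03,e),(-.075,.072,e),'edge'),((-.072,.075,e),(.035,.075,e),'edge')],ws=(5,3),prior=(.01,.01,.0005,.05,.05,3)); print('inhand',p,r)
L=[((-.165,-.10,0),(-.165,.14,0),'edge'),((.045,.085,.016),(.045,.15,.016),'edge')]
for i,l in enumerate([L[:1],L]):
    try: print('roof',fit(px,K,M,where.RP,.112,T14,l,ws=(5,3)))
    except Exception as ex: print(ex)
gray=cv2.cvtColor(px,cv2.COLOR_RGB2GRAY)
def onroof(uv,h):
    o,d=ray(uv,K,M); n=Rr[:,2]; t=((pr+h*n-o)@n)/(d@n); return (Rr.T@(o+t*d-pr))*1e3
for u in (450,540):
    print(u,'gap1',[ (v,int(gray[v,u]),int(px[v,u,2])) for v in range(132,150)])
    print(u,'gap2',[ (v,int(gray[v,u])) for v in range(284,300)])
    for v in (136,146,290,295): print(v,onroof((u,v),.016))
for u,v in ((128,130),(135,302)): print('lower seam',onroof((u,v),0))
px2,K2,M2=cv2.imread('pics/b_wrist.png')[...,::-1],K,None
```

```text
base in roof mm [-3.7979  0.4098  0.2168] rot err deg [ 0.0605 -0.0806  0.1377] F roof [-0.3866  0.0211  5.3701] t 12.45 0.04650163400397165 [ 0.2433  0.111  -0.4095  0.8246 -0.0996  1.9813]
inhand [ 0.0004 -0.      0.0276  0.      0.     -0.0252] [(40, np.float64(0.01), np.float64(0.23)), (40, np.float64(-0.09), np.float64(0.12))]
need at least one array to concatenate
need at least one array to concatenate
450 gap1 [(132, 184, 108), (133, 181, 106), (134, 171, 101), (135, 131, 84), (136, 100, 85), (137, 102, 94), (138, 104, 95), (139, 99, 91), (140, 108, 97), (141, 146, 134), (142, 192, 175), (143, 200, 181), (144, 163, 130), (145, 161, 96), (146, 194, 116), (147, 199, 121), (148, 198, 121), (149, 201, 123)]
450 gap2 [(284, 180), (285, 145), (286, 69), (287, 31), (288, 21), (289, 23), (290, 17), (291, 21), (292, 19), (293, 18), (294, 19), (295, 17), (296, 23), (297, 21), (298, 20), (299, 21)]
136 [77.7665 59.4802 16.    ]
146 [78.6268 53.2969 16.    ]
290 [ 93.3438 -52.4756  16.    ]
295 [ 93.9483 -56.8201  16.    ]
540 gap1 [(132, 180, 103), (133, 179, 103), (134, 162, 92), (135, 121, 69), (136, 89, 48), (137, 87, 49), (138, 83, 45), (139, 91, 52), (140, 121, 68), (141, 143, 80), (142, 148, 87), (143, 134, 74), (144, 124, 72), (145, 155, 89), (146, 191, 115), (147, 194, 117), (148, 195, 118), (149, 195, 120)]
540 gap2 [(284, 170), (285, 172), (286, 172), (287, 172), (288, 153), (289, 106), (290, 77), (291, 70), (292, 75), (293, 90), (294, 106), (295, 127), (296, 163), (297, 188), (298, 192), (299, 192)]
136 [133.902   59.5902  16.    ]
146 [135.3451  53.4074  16.    ]
290 [160.0327 -52.3604  16.    ]
295 [161.0467 -56.7048  16.    ]
lower seam [-132.6077   61.5476   -0.    ]
lower seam [-154.012   -75.6431    0.    ]
```

Run:
```python
import where
from inhand import *
px=np.load('i.npy'); z=np.load('i.npz'); K,M=z['K'],z['M']; Rr,pr=where.Rr,where.pr
gray=cv2.GaussianBlur(cv2.cvtColor(px,cv2.COLOR_RGB2GRAY),(0,0),.7).astype(float)
def onroof(uv,h):
    o,d=ray(uv,K,M); n=Rr[:,2]; t=((pr+h*n-o)@n)/(d@n); return (Rr.T@(o+t*d-pr))*1e3
for x,h,y0,y1 in((-.165,0,-.1,.14),(-.165,0,.02,.14),(.045,.016,.08,.15),(.045,.016,-.05,.05),(-.077,.003,-.03,.07)):
    a,b=[proj(pr+Rr@np.array([x,y,h]),K,M) for y in(y0,y1)]
    d,_=edgepts(gray,a,b,7); q=np.array([onroof(u,h) for u in d]); m=abs(q[:,0]-np.median(q[:,0]))<2.5; q=q[m]
    print(x,len(q),np.median(q[:,0]),'slope deg',np.degrees(np.polyfit(q[:,1],q[:,0],1)[0]),a,b)
```

```text
base in roof mm [-3.7979  0.4098  0.2168] rot err deg [ 0.0605 -0.0806  0.1377] F roof [-0.3866  0.0211  5.3701] t 12.45 0.04650163400397165 [ 0.2433  0.111  -0.4095  0.8246 -0.0996  1.9813]
-0.165 39 -164.28815955960567 slope deg -0.26297480625174724 [127.4587 326.4037] [46.9772 -6.0275]
-0.165 38 -164.5964500974356 slope deg -0.3201046707275383 [ 94.2629 189.2876] [46.9772 -6.0275]
0.045 28 45.7421899926379 slope deg -0.25540605672956374 [400.3329 101.1684] [411.8658 -38.5155]
0.045 35 46.13669014671291 slope deg -0.40749914707337337 [384.9876 287.0264] [396.2067 151.1438]
-0.077 15 -79.89969044939129 slope deg 0.5174685109338218 [222.569  253.9359] [207.4776 117.2915]
```

In this view the roof sits about +0.7 mm in x and in y, with yaw about +0.3°. I'll finish the slide and then press.

Emit:
jog_arm([
  [[0, 0.009, 0, 0, 0, -0.0008, 255], [0, 0.009, 0, 0, 0, 0, 255], [0, 0, 0, 0, 0, 0, 255], [0, 0, 0.0015, 0, 0, 0, 255], [0, 0, 0, 0, 0, 0, 255], [0, 0, 0, 0, 0, 0, 255], [0, 0, 0, 0, 0, 0, 255]],
])

```text
clock: 13.15
tcp_pos: [0.52, 0.1767, 0.1387]
orientation: [0.093, 0.761, 0.638, 0.078]
wrist_force: [-9.6, 1.5, 10.4]
finger_gap: 0.0463
grip_force: 85.0
```

```bash
python3 where.py
```

```text
base in roof mm [-1.1195  0.3124  0.1905] rot err deg [0.0578 0.062  0.3346] F roof [-6.9407 -0.2598 12.4405] t 13.15 0.04626002959539208 [ 0.2402  0.1162 -0.4012  0.8297 -0.098   1.975 ]
```

Emit:
jog_arm([
  [[0, 0.004, -0.0025, 0, 0, 0, 255], [0, 0.004, 0, 0, 0, 0, 255], [0, 0, 0, 0, 0, 0, 255], [0, 0, 0, 0, 0, 0, 255]],
])

```text
clock: 13.55
tcp_pos: [0.5219, 0.1762, 0.1392]
orientation: [0.093, 0.761, 0.638, 0.078]
wrist_force: [-7.5, 1.2, 6.7]
finger_gap: 0.0465
grip_force: 84.6
```

```bash
python3 where.py
```

```text
base in roof mm [0.8868 0.212  0.2023] rot err deg [0.0413 0.0837 0.3214] F roof [-5.7723 -0.1376  8.3443] t 13.55 0.04653064988901981 [ 0.2384  0.1191 -0.3964  0.8319 -0.0977  1.9736]
```

Emit:
jog_arm([
  [[0.001, -0.002, 0.0012, 0, 0, 0, 255], [0, 0, 0.0012, 0, 0, 0, 255], [0, 0, 0, 0, 0, 0, 255], [0, 0, 0, 0, 0, 0, 255], [0, 0, 0, 0, 0, 0, 255]],
])

```text
clock: 14.05
tcp_pos: [0.5219, 0.1762, 0.1392]
orientation: [0.094, 0.761, 0.638, 0.078]
wrist_force: [-8.3, 0.4, 9.8]
finger_gap: 0.0466
grip_force: 85.1
```

```bash
python3 where.py
python3 - <<'E'
import where
from inhand import *
Rr,pr=where.Rr,where.pr
px,K,M=cam('wrist'); cv2.imwrite('pics/j.png',px[...,::-1])
e=.003
for pri in ((.01,.01,.0005,.05,.05,3),(.01,.01,.003,1,1,3)):
    p,r=inhand(px,K,M,(.0001,0,.0276,0,0,-.1),lines=[((-.075,-.03,e),(-.075,.072,e),'edge'),((-.072,.075,e),(.035,.075,e),'edge')],ws=(5,3),prior=pri); print('inhand',p,r)
gray=cv2.GaussianBlur(cv2.cvtColor(px,cv2.COLOR_RGB2GRAY),(0,0),.7).astype(float)
def onroof(uv,h):
    o,d=ray(uv,K,M); n=Rr[:,2]; t=((pr+h*n-o)@n)/(d@n); return (Rr.T@(o+t*d-pr))*1e3
for x,h,y0,y1 in((-.1644,0,-.1,.14),(.0457,.016,.08,.15),(.0457,.016,-.05,.05)):
    a,b=[proj(pr+Rr@np.array([x,y,h]),K,M) for y in(y0,y1)]
    d,_=edgepts(gray,a,b,5); q=np.array([onroof(u,h) for u in d]); m=abs(q[:,0]-np.median(q[:,0]))<2.5; q=q[m]
    print(x,len(q),np.median(q[:,0]),'slope',np.degrees(np.polyfit(q[:,1],q[:,0],1)[0]))
for yy in(.057,-.054):  # shingle gaps
    for xx in(.09,.13):
        a=proj(pr+Rr@np.array([xx,yy,.016]),K,M); u=int(a[0]); v=np.arange(int(a[1])-9,int(a[1])+10); g=gray[v,u]; dg=np.gradient(g); print('gap y',onroof((u,v[dg.argmin()]),.016)[1],onroof((u,v[dg.argmax()]),.016)[1])
E
```

```text
base in roof mm [0.9806 0.2121 0.1839] rot err deg [0.0176 0.0169 0.3062] F roof [-5.6294 -1.0747 11.4641] t 14.05 0.046558377056327725 [ 0.239   0.1186 -0.3973  0.8306 -0.0986  1.9743]
base in roof mm [0.9806 0.2121 0.1839] rot err deg [0.0176 0.0169 0.3062] F roof [-5.6294 -1.0747 11.4641] t 14.05 0.046558377056327725 [ 0.239   0.1186 -0.3973  0.8306 -0.0986  1.9743]
inhand [ 0.0004  0.0001  0.0276 -0.0005  0.     -0.0298] [(40, np.float64(-0.01), np.float64(0.26)), (40, np.float64(-0.08), np.float64(0.12))]
inhand [ 0.0003  0.0001  0.0276 -0.122   0.0003  0.0266] [(40, np.float64(-0.03), np.float64(0.26)), (40, np.float64(-0.01), np.float64(0.13))]
-0.1644 39 -164.22314243430947 slope -0.2223157388771778
0.0457 28 45.84530334620629 slope -0.10404618096252415
0.0457 36 46.195099358886374 slope 0.16750454179211563
gap y 60.194515841480545 57.12992844914575
gap y 60.395202976941285 56.09849752677834
gap y -50.608424630001075 -61.06720841346084
gap y -51.237431815541846 -57.312122952814974
```

View pics/j.png

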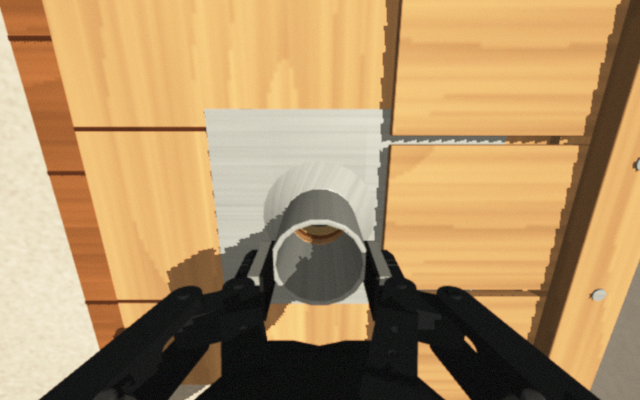

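The plate is square, tucked flat, and within about 1 mm of the hole. I'll add the remaining push.

Emit:
jog_arm([
  [[0, 0, 0.0018, 0, 0, 0, 255], [0, 0, 0, 0, 0, 0, 255], [0, 0, 0, 0, 0, 0, 255], [0, 0, 0, 0, 0, 0, 255], [0, 0, 0, 0, 0, 0, 255], [0, 0, 0, 0, 0, 0, 255]],
])

```text
clock: 14.7
tcp_pos: [0.522, 0.1762, 0.1392]
orientation: [0.094, 0.761, 0.638, 0.078]
wrist_force: [-10.3, -0.5, 13.9]
finger_gap: 0.0466
grip_force: 85.4
```

```bash
python3 where.py
```

```text
base in roof mm [1.0082 0.2034 0.1611] rot err deg [0.0205 0.0046 0.3104] F roof [-6.3526 -2.3161 15.9368] t 14.7 0.046552923081699935 [ 0.2389  0.1185 -0.3975  0.8303 -0.0987  1.9741]
```

Emit:
jog_arm([
  [[0, 0, -0.001, 0, 0, 0, 255], [0, 0, 0, 0, 0, 0, 255], [0, 0, 0, 0, 0, 0, 255], [0, 0, 0, 0, 0, 0, 255], [0, 0, 0, 0, 0, 0, 255]],
])

```text
clock: 15.2
tcp_pos: [0.5219, 0.1763, 0.1392]
orientation: [0.094, 0.761, 0.638, 0.078]
wrist_force: [-9.8, -0.5, 11.1]
finger_gap: 0.0466
grip_force: 85.2
```

Run:
```python
from fit import *
Rr=pose([.5276,.1751,-.181],.112,T14)[0]; F=[]
for i in range(6):
    cams.read_camera('side'); F.append(Rr.T@env.get_state()['wrist_force'])
F=np.array(F); print(F.mean(0),F[:,2])
px,K,M=cam('side')
for t in('hammer','nail_jar','offcut'): print(t,onz(spotter.landmark_of(t,'side')[0]['uv'],K,M,0))
```

```text
[-6.46842993 -1.93836784 13.90670357] [12.93402002 13.98719165 13.32922905 14.02196216 14.40876076 14.75905779]Traceback (most recent call last):
  File "<stdin>", line 7, in <module>
IndexError: list index out of range
```

```bash
python3 -c "
from workcell import ticket; print(ticket.hand_in())"
```

```text
the job is handed in; nothing more can be done
None
```

The job is handed in with the flashing still gripped. The apron is tucked under the upper row, the collar measures within about 1 mm of the hole, the plate is square, and the push is about 15 N. I did not measure shingle lift directly, and the final check on the hammer, jar and offcut failed because the spotter missed one, though the arm never went near them.

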